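# Stand the toppled glass token jar back up

### The job

The square frosted-glass token jar has been knocked over on the round cork mat: stand it back upright on its base, wholly on the mat. The glass is thin, so tip it up by its rim without squeezing or pressing hard on it, and let it down onto its base under control rather than letting it drop over. Leave the meeples standing around it where they are, and let go of the jar and withdraw when it stands.

Things in the scene. Friction and masses are not known exactly. Their poses are not given: they have to be found in the camera images.
- jar: Frosted grey-green glass jar, no lid: 90 x 90 mm square outside, 100 mm tall, walls 5 mm, base 10 mm thick, about 0.45 kg (varies). Origin: centre of the base's underside; z points from base to open mouth, x and y square to the flat sides. At the start it lies on its -x side on the mat: x is up, z level towards where the mouth faces (to the robot's right, give or take 45 degrees).
- jar_mouth (a point): Centre of the jar's open mouth, in the plane of the rim, 100 mm from the origin along the jar's z. The opening inside is 80 x 80 mm.
- mat: Round brown cork mat, 320 mm across, 4 mm thick, fixed to the cabinet top. Origin: centre of its underside.
- meeple0: Small acrylic figure (meeple) standing on the mat beside the jar, 28 mm wide (y), 11 mm thick (x), 31 mm tall, 12 g. Origin: under its feet, z up. To be left where it is.
- meeple1: Small acrylic figure (meeple) standing on the mat beside the jar, 28 mm wide (y), 11 mm thick (x), 31 mm tall, 12 g. Origin: under its feet, z up. To be left where it is.
- meeple2: Small acrylic figure (meeple) standing on the mat beside the jar, 28 mm wide (y), 11 mm thick (x), 31 mm tall, 12 g. Origin: under its feet, z up. To be left where it is.
- meeple3: Small acrylic figure (meeple) standing on the mat beside the jar, 28 mm wide (y), 11 mm thick (x), 31 mm tall, 12 g. Origin: under its feet, z up. To be left where it is.
There are look-alikes about, which are no part of the job. What is shaped like the jar but blue is not meant.

How it is judged:
By the outcome, as a careful person would: the job done as asked, in the order asked, and still so for the second after the job is handed in, with the robot touching nothing.
It also fails if it takes over 48 s, if anything falls off the work surface, if the arm or the gripper's body presses on something with over 40 N, if the wrist force passes 120 N, or if a joint passes its speed limit or range.

### The arm

A 7-joint arm with a two-finger parallel gripper is mounted at the origin on the work surface. World frame = base frame: x ahead of the robot, y to its left, z up, the work surface at z = 0. Lengths are in m, angles in rad, forces in N, time in s.
With the tool pointing down it reaches from about 0.425 to 0.925 m from the base axis. Payload 6.8 kg.
Tool frame: the origin (TCP) lies midway between the tips of the shut fingers; the grasp point (between the pads) lies 19 mm behind it (bot.pinch_z is the distance from the TCP to the grasp point, in m); z points along the fingers, y is the line along which they close (so a half turn about z gives the same grasp; the last joint's range is limited). The gripper opens to 85 mm and grips with 20 to 120 N. Pads are 22 mm wide; open, the fingers measure 114 mm over their backs; the gripper's body (76 mm by 85 mm) begins 54 mm behind the grasp point. The pads swing forward as they close: fully open they stand 13 mm farther back than shut.
Start: joints at [-1.219, 0.477, 0.022, 1.555, -0.011, 1.109, -0.083], TCP at [0.3, 0.605, 0.211] pointing down, gripper open.
Joint ranges: [-2.96, 2.96], [-0.34, 2.1], [-1.41, 1.46], [0.24, 2.44], [-1.37, 4.51], [0.17, 1.92], [-2.96, 2.96]. Speed limits (rad/s): [2.39, 2.39, 3.14, 3.14, 3.14, 3.14, 3.14].

### API

Orientations are given as a unit quaternion [w, x, y, z].
In Python, from station import bot, imaging gives the robot as it stands. The module is installed in compiled form; this text tells all that it offers.
- The arm moves only by the tool carry_out, never from a script. Its argument "targets" is a list of rows, each a list of 5 numbers: the shift along the tool's x, y, z in cm, then the turn about the tool's z in degrees, then the opening, from -1 (shut) to 1 (fully open). In form: [[x, y, z, yaw, gripper], ...]. A call has 1 to 12 rows; each row shifts and turns the commanded pose from where the row before left it, along the tool's axes as they then stand; what a row does not reach is not made up. A row lasts 1/10 s, in which the tool goes at most 50 mm and 8.59 degrees, less where a joint would pass 70% of its speed; a pose out of reach is approached as far as the arm can. A call is refused whole if a number of a shift passes 5 or a number of a turn 8.59, either way. A call with a gripper value outside its range is refused whole. The fingers move at their own pace and stop on an object; "force" is the grip in N (left out, the last holds). Time passes only in rows, so rows that do not move let the fingers close. It gives the time, the measured TCP pose, the force, the opening and the grip force at its end, in the units of the state.
- bot.get_obs(): the state, without advancing time (a new reading comes with each control period).
- imaging.read_camera(name): name is "side" or "top"; returns the picture (420x560x3 uint8, red, green, blue); there is no depth.
- imaging.calibration(name): a dict with "fx", "fy", "cx", "cy" (pixels), "extrinsics" (4x4, takes a point from world to camera coordinates). Camera axes: x right, y up, looking along -z (the intrinsics and any distortion apply to the point x, -y, -z); pixel columns grow to the right and rows downward; lengths in m; the calibration is good to about 2 mm. A picture is of the moment at which its call begins. calibration takes no time and is no camera call.
- bot.hand_in(): hands the job in; it is judged then, once.
The state is a dict: "t": time; "q": joint angles; "joint_vel": joint speeds; "joint_torque": joint torques, N m; "eef_pos": TCP position; "tool_rot": TCP orientation; "contact_force": force on the tool from outside, world axes, zero at the start; "torque": the same for the moment, N m; "gripper_width": opening from 0.0 (shut) to 1.0 (fully open); "grasp_force": force on a finger pad.
Only numpy, scipy, OpenCV 4.12 (cv2) and the standard library are available. Lean on these libraries where they do the work, as an engineer would, in place of code of your own. Each camera call takes 0.05 s, during which the arm holds its last target. There are 200 camera calls.

## Working session

There is one attempt and no reset: what is moved stays moved. The work goes in short steps, Python scripts to look and compute and a tool call to move; the robot and the scene stay as the last step left them, time stands still between calls to the robot, and variables do not carry over. Pictures are saved under pics/ and viewed, at most 10 in all, crops included, and the job is handed in when it is done.

Besides the shell and the picture viewer there is one more tool, called after ">>>" as name(argument=value, ...), one argument or row to a line, values as JSON. carry_out: Moves the arm, as the interface text tells. Its arguments: {"type":"object","properties":{"targets":{"type":"array"},"force":{"type":"number"}},"required":["targets"]}

```bash
mkdir -p pics
python3 - <<'E'
from station import bot, imaging
import cv2, numpy as np
for n in("top","side"):
    im=imaging.read_camera(n); cv2.imwrite(f"pics/{n}0.png",cv2.resize(im[:,:,::-1],(800,600),interpolation=cv2.INTER_CUBIC))
    np.save(f"{n}0.npy",im)
    print(imaging.calibration(n))
o=bot.get_obs();print(o, bot.pinch_z)
E
```

```text
{'fx': 519.7910876391112, 'fy': 519.7910876391112, 'cx': 287.2640356052648, 'cy': 204.01002252507317, 'extrinsics': array([[ 0.02575818, -0.99918799,  0.03098173, -0.0678937 ],
       [ 0.99502842,  0.02860882,  0.09539379, -0.62826902],
       [-0.09620268,  0.02837053,  0.99495736, -0.90289239],
       [ 0.        ,  0.        ,  0.        ,  1.        ]])}
{'fx': 432.8524758290616, 'fy': 432.8524758290616, 'cx': 276.7363162347285, 'cy': 208.35616833748142, 'extrinsics': array([[-0.96045073, -0.27829614,  0.00925542,  0.61159957],
       [ 0.21222297, -0.71009231,  0.67136452, -0.20240527],
       [-0.18026595,  0.64677676,  0.74106951, -0.61811011],
       [ 0.        ,  0.        ,  0.        ,  1.        ]])}
{'t': 0.1, 'q': array([-1.21905838,  0.47772996,  0.02238254,  1.55634166, -0.01146163,
        1.1092942 , -0.08304974]), 'joint_vel': array([ 0.00106397, -0.00368936,  0.00045048, -0.00241017,  0.0010088 ,
        0.00018266,  0.00079628]), 'joint_torque': array([ 3.90648987e-03, -5.97764575e+01,  1.61339577e+00, -2.81959909e+01,
        1.28051321e-02,  4.95504064e-03,  7.02249565e-06]), 'eef_pos': array([0.29936355, 0.60436043, 0.21001996]), 'tool_rot': array([-1.02545420e-04,  2.27873201e-01,  9.73690468e-01, -8.16003611e-04]), 'contact_force': array([ 0.46812805, -0.15944277,  0.18785611]), 'torque': array([-0.05424   ,  0.02918597, -0.00159601]), 'grasp_force': 0.0, 'gripper_width': 1.0020547665432222} 0.0187
```

View pics/top0.png

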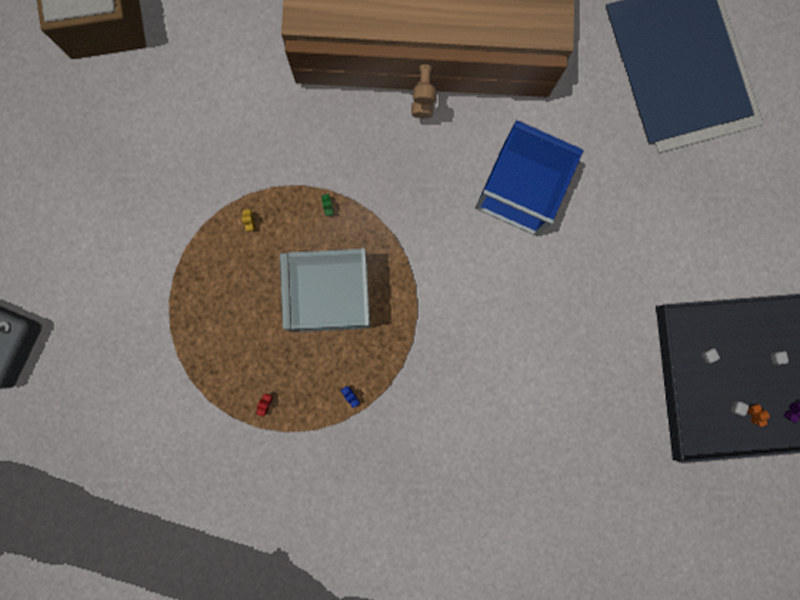

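View pics/side0.png

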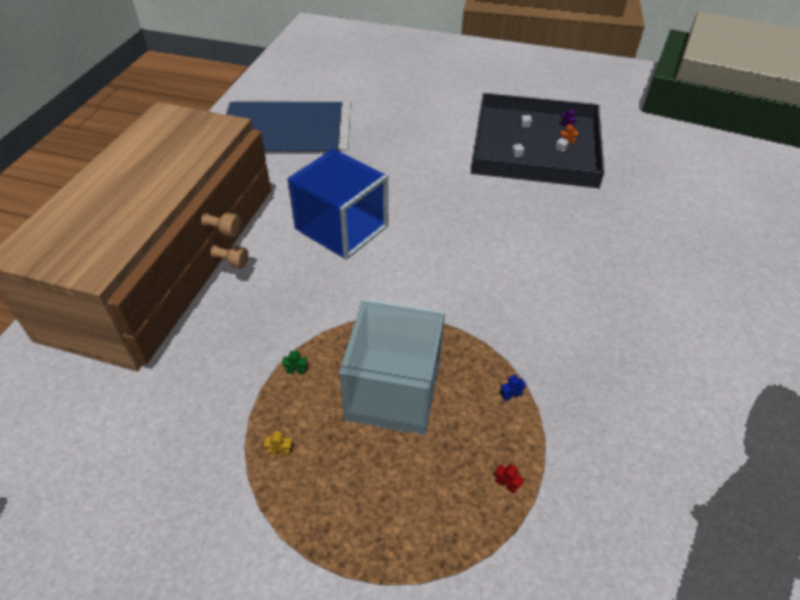

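The jar candidates are the grey-green box at (325,290) in the top view and (393,365) in the side view, and the blue box at (530,180) top and (338,202) side. The description says grey-green, lying on the mat, so it's the first one, with its mouth facing right (−y). The meeples are at (248,220), (327,205), (265,405) and (350,397) in the top view. I'll check the choice in a close crop.

```bash
cat > h.py <<'E'
import numpy as np
from station import bot, imaging
def ray(n,u,v,z):
    c=imaging.calibration(n);E=c['extrinsics'];R,t=E[:3,:3],E[:3,3]
    d=R.T@np.array([(u-c['cx'])/c['fx'],-(v-c['cy'])/c['fy'],-1]);o=-R.T@t
    return o+d*(z-o[2])/d[2]
def proj(n,p):
    c=imaging.calibration(n);E=c['extrinsics'];q=E[:3,:3]@np.asarray(p,float)+E[:3,3]
    return np.array([c['fx']*q[0]/-q[2]+c['cx'],-c['fy']*q[1]/-q[2]+c['cy']])
E
python3 - <<'E'
import cv2,numpy as np
from h import *
a=np.load('top0.npy')[165:240,185:285]; b=np.load('side0.npy')[200:310,230:320]
A=cv2.resize(a[:,:,::-1],(800,600),interpolation=cv2.INTER_CUBIC);cv2.imwrite('pics/c_top.png',A)
B=cv2.resize(b[:,:,::-1],None,fx=5.4,fy=5.4,interpolation=cv2.INTER_CUBIC);cv2.imwrite('pics/c_side.png',B)
s=.7
for nm,p in dict(matL=(169,308),matR=(418,308),matT=(294,185),matB=(294,432)).items(): print(nm,ray('top',p[0]*s,p[1]*s,.004).round(4))
for nm,p in dict(y=(248,220),g=(327,205),r=(265,405),b=(350,397)).items(): print(nm,ray('top',p[0]*s,p[1]*s,.025).round(4))
E
```

```text
matL [0.6024 0.2566 0.004 ]
matR [ 0.6113 -0.0619  0.004 ]
matT [0.7677 0.1041 0.004 ]
matB [0.4497 0.0911 0.004 ]
y [0.7156 0.1575 0.025 ]
g [0.7382 0.0583 0.025 ]
r [0.4838 0.1258 0.025 ]
b [0.4962 0.0209 0.025 ]
```

View pics/c_top.png

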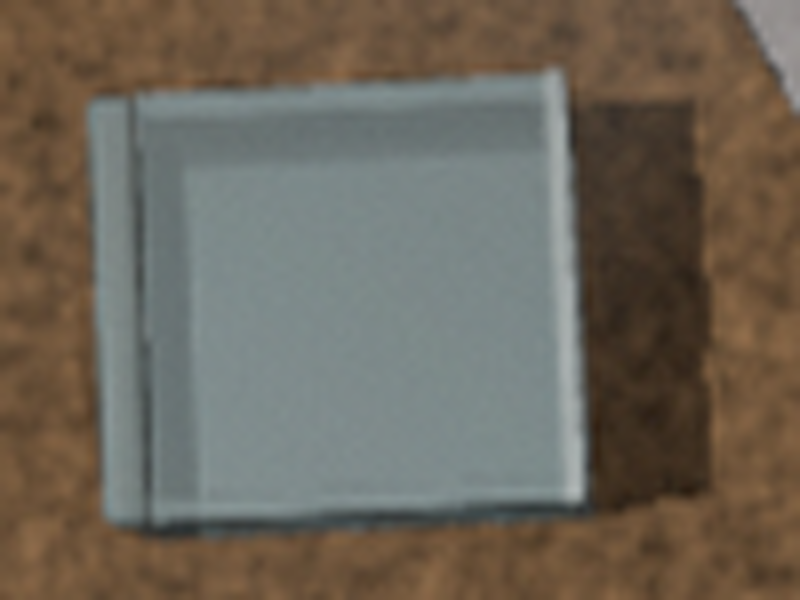

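View pics/c_side.png

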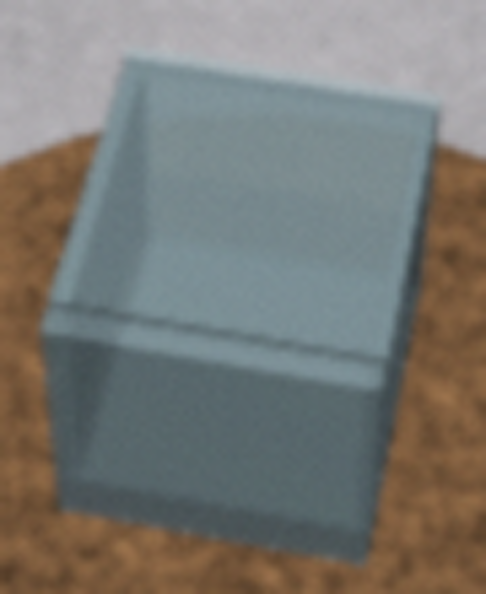

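The close crop confirms the grey-green jar. The top-face corners are near (92,100), (562,70), (588,512) and (105,522), and the bright rim is on the right. Next I'll fit the pose from both views and work out the approach.

```bash
cat >> h.py <<'E'
def jar(p,th=0):
    # p=(px,py,psi): pivot edge midpoint on mat, psi world angle of mouth direction; th tilt
    px,py,psi=p; u=np.array([np.cos(psi),np.sin(psi),0]); v=np.array([-u[1],u[0],0]);w=np.array([0,0,1.])
    P=np.array([px,py,.004]);c,s=np.cos(th),np.sin(th)
    z=c*u+s*w; x=-s*u+c*w
    return lambda a,b,d: P+x*a+v*b+z*d   # a height from -x face (0..90), b lateral, d along jar z
E
python3 - <<'E'
from h import *
from scipy.optimize import least_squares
T=lambda x,y:np.array([x/8+185,y/8+165]); S=lambda x,y:np.array([x/5.4+230,y/5.4+200])
# mouth toward -y: v=+x side is b=+45
D=[('top',T(92,100),(90,45,0)),('top',T(562,70),(90,45,100)),('top',T(588,512),(90,-45,100)),('top',T(105,522),(90,-45,0)),
('side',S(43,330),(90,45,0)),('side',S(380,388),(90,-45,0)),('side',S(125,55),(90,45,100)),('side',S(437,105),(90,-45,100)),('side',S(62,508),(0,45,0)),('side',S(365,560),(0,-45,0))]
D=[(n,q+.5*0,np.array(k)/1000) for n,q,k in D]
f=lambda p:np.concatenate([proj(n,jar(p)(*k))-q for n,q,k in D])
r=least_squares(f,[.62,.1,-1.57]);print(r.x.round(4),np.degrees(r.x[2]),r.fun.reshape(-1,2).round(1).tolist())
np.save('pose.npy',r.x);J=jar(r.x);print('rim top mid',J(.09,0,.1).round(4),'final centre',jar(r.x,np.pi/2)(.045,0,0).round(4))
E
```

```text
[ 0.6197  0.1014 -1.4879] -85.25313309292835 [[-0.6, -0.3], [0.4, 0.3], [-0.1, -1.5], [0.0, 0.6], [-0.9, -0.2], [0.7, 0.2], [0.7, -1.6], [0.8, -1.7], [-1.0, 0.8], [0.5, 1.8]]
rim top mid [0.628  0.0017 0.094 ] final centre [0.616  0.1463 0.004 ]
```

>>> carry_out(
  targets=[
    [0,0,0,8.4,1],
    [0,0,0,8.4,1],
    [0,0,0,8.4,1],
    [0,0,0,8.4,1],
    [0,0,0,8.4,1],
    [0,0,0,8.4,1],
    [0,0,0,8.4,1],
    [-3.3,1.6,0,0,1],
    [-3.3,1.6,0,0,1],
    [-3.3,1.6,0,0,1],
    [-3.3,1.6,0,0,1],
    [-3.3,1.6,0,0,1],
  ],
)

```text
t: 1.3
eef_pos: [0.3936, 0.4457, 0.2105]
tool_rot: [0.0, 0.676, 0.736, -0.0]
contact_force: [-0.0, 0.2, 0.7]
gripper_width: 0.999
grasp_force: 0.0
```

>>> carry_out(
  targets=[
    [-3.3,1.6,0,0,1],
    [-3.3,1.6,0,0,1],
    [-3.3,1.6,0,0,1],
    [-3.3,1.6,0,0,1],
    [-3.3,1.6,0,0,1],
    [-3.3,1.6,0,0,1],
    [-3.3,1.6,0,0,1],
    [-3.3,1.6,0,0,1],
    [-3.3,1.6,0,0,1],
    [-3.3,1.6,0,0,1],
    [-3.3,1.6,0,0,1],
    [0,0,0,0,1],
  ],
)

```text
t: 2.5
eef_pos: [0.6011, 0.0937, 0.2109]
tool_rot: [0.002, 0.68, 0.734, -0.001]
contact_force: [0.1, -0.8, 1.0]
gripper_width: 0.998
grasp_force: 0.0
```

```bash
cat >> h.py <<'E'
def tool():
    o=bot.get_obs();P=o['eef_pos'];w,x,y,z=o['tool_rot']
    ty=np.array([2*(x*y-w*z),1-2*(x*x+z*z)]);beta=np.degrees(np.arctan2(ty[1],ty[0]))
    p=np.load('pose.npy');U=np.array([np.cos(p[2]),np.sin(p[2])]);V=np.array([-U[1],U[0]]);r=P[:2]-p[:2]
    print('t',round(o['t'],2),'TCP u,v,z mm',(r@U*1e3).round(1),(r@V*1e3).round(1),(P[2]*1e3).round(1),'yaw off',round(beta-np.degrees(p[2])-90,2),'F uvz',(o['contact_force'][:2]@U).round(2),(o['contact_force'][:2]@V).round(2),o['contact_force'][2].round(2),'grip',o['gripper_width'].round(3),o['grasp_force'],'q7',o['q'][6].round(2))
def snap(n,f,box=None,k=1.4):
    import cv2
    im=imaging.read_camera(n)[:,:,::-1]
    if box: im=im[box[1]:box[3],box[0]:box[2]]
    cv2.imwrite('pics/'+f,cv2.resize(im,None,fx=k,fy=k,interpolation=cv2.INTER_CUBIC))
E
python3 -c "
from h import *
tool()"
```

```text
Traceback (most recent call last):
  File "h.py", line 20, in tool
    print('t',round(o['t'],2),'TCP u,v,z mm',(r@U*1e3).round(1),(r@V*1e3).round(1),(P[2]*1e3).round(1),'yaw off',round(beta-np.degrees(p[2])-90,2),'F uvz',(o['contact_force'][:2]@U).round(2),(o['contact_force'][:2]@V).round(2),o['contact_force'][2].round(2),'grip',o['gripper_width'].round(3),o['grasp_force'],'q7',o['q'][6].round(2))
                                                                                                                                                                                                                                                                         ^^^^^^^^^^^^^^^^^^^^^^^^
AttributeError: 'float' object has no attribute 'round'
```

>>> carry_out(
  targets=[
    [-2.6,1.4,0,0,1],
    [-2.6,1.4,0,0,1],
    [-2.6,1.4,0,0,1],
    [-2.6,1.4,0,0,1],
    [-2.6,1.4,0,0,1],
    [0,0,2,0,1],
    [0,0,3,0,1],
    [0,0,3,0,1],
    [0,0,3,0,1],
    [0,0,2,0,1],
    [0,0,0,0,1],
  ],
)

```text
t: 3.6
eef_pos: [0.6771, -0.022, 0.0771]
tool_rot: [-0.003, 0.676, 0.737, -0.002]
contact_force: [-0.8, -0.7, -0.2]
gripper_width: 0.999
grasp_force: 0.0
```

```bash
sed -i "s/o\['gripper_width'\].round(3)/round(float(o['gripper_width']),3)/" h.py
python3 -c "
from h import *
tool(); snap('top','t1.png')"
```

```text
t 3.6 TCP u,v,z mm 127.8 47.0 77.1 yaw off 0.15 F uvz 0.59 -0.87 -0.15 grip 0.999 0.0 q7 0.27
```

View pics/t1.png

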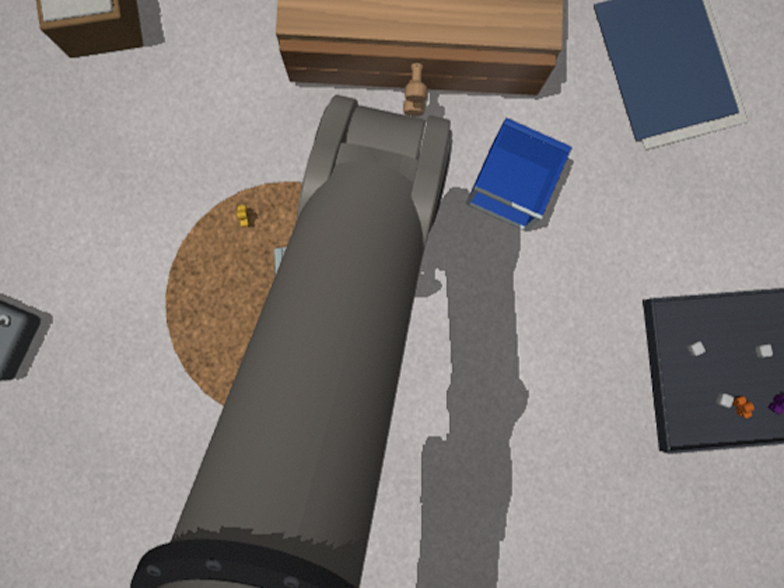

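The top view is hidden by the arm (only the yellow meeple at (243,215) and the mat's left part are visible), so I'll use the side view from here.

>>> carry_out(
  targets=[
    [0.5,0.3,0.8,0,1],
    [0.4,0,0.8,0,1],
    [0,0,0,0,1],
    [0,0,0,0,1],
  ],
)

```text
t: 4.05
eef_pos: [0.6823, -0.0135, 0.0651]
tool_rot: [-0.0, 0.676, 0.737, 0.0]
contact_force: [-0.0, -0.9, -0.1]
gripper_width: 0.997
grasp_force: 0.0
```

```bash
python3 -c "
from h import *
tool(); snap('side','s1.png',(150,130,400,310),3.2)"
```

```text
t 4.05 TCP u,v,z mm 119.7 52.9 65.1 yaw off 0.14 F uvz 0.94 -0.1 -0.12 grip 0.997 0.0 q7 0.27
```

View pics/s1.png

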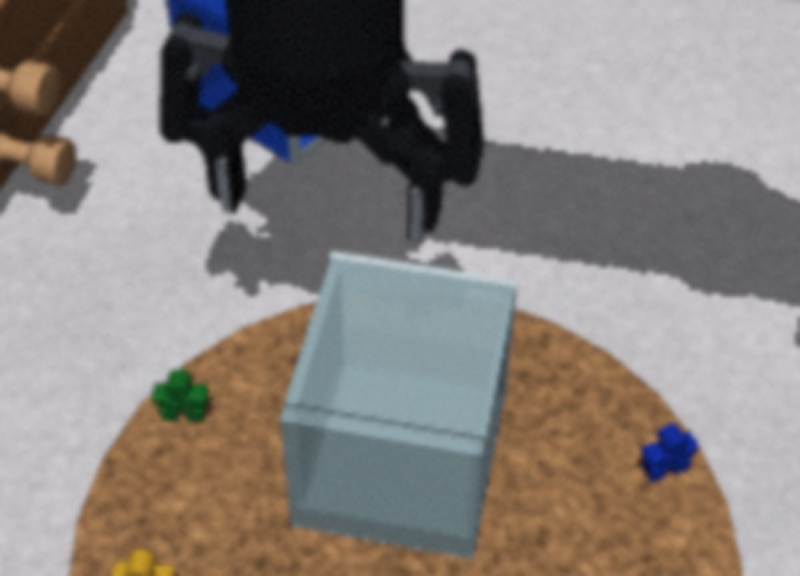

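The side view shows both open fingers behind the rim: A's tip at (412,240), B's at (232,208), rim from (330,255) to (513,290). I'll compare this with where the tips should be.

```bash
python3 -c "
from h import *
p=np.load('pose.npy');J=jar(p)
k=lambda q:((proj('side',q)-[150,130])*3.2).round()
for z in(.07,.078,.09,.1,.11): print(z,[k(J(z-.004,b,.1197)) for b in(.01,.003,.053+.0425)])
print('rim',k(J(.09,.045,.1)),k(J(.09,-.045,.1)))
for h in (.078,.095,.11): print(h, [ (lambda r:(r@[np.cos(p[2]),np.sin(p[2])], r@[-np.sin(p[2]),np.cos(p[2])]))(ray('side',x/3.2+150,y/3.2+130,h)[:2]-p[:2]) for x,y in((412,240),(232,208))])
"
```

```text
0.07 [array([411., 266.]), array([425., 268.]), array([246., 240.])]
0.078 [array([411., 255.]), array([425., 257.]), array([245., 229.])]
0.09 [array([412., 239.]), array([426., 241.]), array([243., 213.])]
0.1 [array([412., 225.]), array([426., 227.]), array([241., 199.])]
0.11 [array([412., 210.]), array([426., 213.]), array([240., 184.])]
rim [332. 252.] [518. 281.]
0.078 [(np.float64(0.12980633437695174), np.float64(0.011603663089856458)), (np.float64(0.13262987125880007), np.float64(0.10587453928888961))]
0.095 [(np.float64(0.11441898747673153), np.float64(0.008767744079020189)), (np.float64(0.11714845988655599), np.float64(0.09989804143387666))]
0.11 [(np.float64(0.1008419166824196), np.float64(0.006265462598870543)), (np.float64(0.10348839102869367), np.float64(0.09462466097357124))]
```

>>> carry_out(
  targets=[
    [0,0,0.7,0,1],
    [0,0,0.7,0,1],
    [0,0,0.6,0,1],
    [0.3,0,0,0,1],
    [0.3,0,0,0,1],
    [0.2,0,0,0,1],
    [0.2,0,0,0,1],
    [0,0,0,0,1],
  ],
)

```text
t: 4.9
eef_pos: [0.6819, -0.0047, 0.0454]
tool_rot: [0.001, 0.677, 0.736, -0.0]
contact_force: [0.0, -3.4, 1.6]
gripper_width: 1.0
grasp_force: 1.4
```

```bash
python3 -c "
from h import *
tool()"
```

```text
t 4.9 TCP u,v,z mm 110.9 53.2 45.4 yaw off 0.1 F uvz 3.36 -0.23 1.61 grip 1.0 1.3765712454915047 q7 0.26
```

>>> carry_out(
  targets=[
    [0.2,0,-0.2,0,1],
    [0.2,0,-0.2,0,1],
    [0.2,0,-0.2,0,1],
    [0.2,0,-0.2,0,1],
    [0.4,0,-0.4,0,1],
    [0.4,0,-0.4,0,1],
  ],
)

```text
t: 5.5
eef_pos: [0.6802, 0.0123, 0.0614]
tool_rot: [0.0, 0.677, 0.736, 0.0]
contact_force: [0.4, -2.9, 1.8]
gripper_width: 0.999
grasp_force: 1.6
```

```bash
python3 -c "
from h import *
tool(); snap('side','s2.png',(200,130,400,310),3.2)"
```

```text
t 5.5 TCP u,v,z mm 93.8 53.0 61.4 yaw off 0.1 F uvz 2.95 0.15 1.75 grip 0.999 1.6405884129926562 q7 0.23
```

View pics/s2.png

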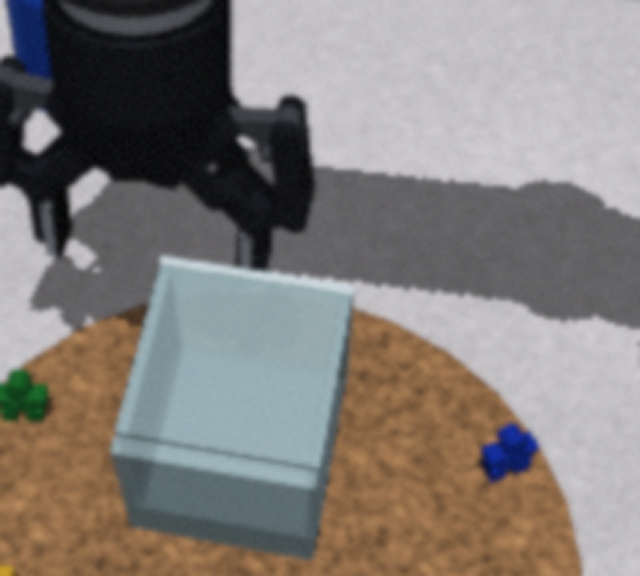

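The jar is tilting cleanly: its lower base corners at (128,525) and (313,557) have stayed put, and the upper base edge has dropped to row ~450–480. I'll continue along the arc.

>>> carry_out(
  targets=[
    [0.41,0,-0.31,0,1],
    [0.41,0,-0.31,0,1],
    [0.48,0,-0.3,0,1],
    [0.48,0,-0.3,0,1],
    [0.51,0,-0.26,0,1],
    [0.51,0,-0.26,0,1],
    [0.4,0,-0.2,0,1],
    [0.4,0,-0.2,0,1],
    [0,0,0,0,1],
  ],
)

```text
t: 6.45
eef_pos: [0.6768, 0.0492, 0.0823]
tool_rot: [-0.0, 0.676, 0.737, 0.0]
contact_force: [0.2, -0.3, -0.7]
gripper_width: 0.999
grasp_force: 0.2
```

```bash
python3 -c "
from h import *
tool()"
```

```text
t 6.45 TCP u,v,z mm 56.8 52.6 82.3 yaw off 0.18 F uvz 0.31 0.16 -0.72 grip 0.999 0.17344334861263633 q7 0.17
```

```bash
python3 -c "
from h import *
p=np.load('pose.npy');J=jar(p);im=imaging.read_camera('side').astype(int).sum(2)
for z in (.09,.1,.11,.12,.13): print(z,proj('side',J(z-.004,.0526+.0425,.0458)).round(1),proj('side',J(z-.004,.0526+.057,.0458)).round(1))
c=proj('side',J(.1,.0526+.0425,.0458)).round().astype(int)
print(c);print('cols',c[0]-12,c[0]+9)
for r in range(c[1]-24,c[1]+16): print(r,*(im[r,c[0]-12:c[0]+10]))
"
```

```text
0.09 [212.4 231.9] [203.  230.3]
0.1 [211.7 227.5] [202.2 226. ]
0.11 [211.  223.1] [201.4 221.5]
0.12 [210.3 218.6] [200.5 217. ]
0.13 [209.5 213.9] [199.7 212.4]
[211 226]
cols 199 220
202 367 164 62 88 192 268 252 171 86 48 30 25 34 92 287 489 572 584 584 577 567 565
203 391 195 71 99 196 271 265 180 95 39 38 36 37 75 260 490 577 578 566 554 557 566
204 424 221 89 103 200 271 261 196 100 46 34 21 14 49 236 479 568 570 563 555 557 560
205 480 289 113 89 183 250 257 208 105 51 34 17 20 41 212 454 547 566 562 558 560 561
206 524 342 141 83 162 248 270 227 129 59 30 32 38 41 177 398 525 556 560 551 524 507
207 549 388 176 92 152 236 276 250 156 66 41 33 23 33 163 381 518 555 560 537 448 388
208 558 418 207 100 139 235 269 254 167 74 43 25 35 40 168 382 522 564 564 507 392 312
209 565 442 244 110 119 226 277 262 179 90 48 21 27 39 170 385 528 564 540 438 337 292
210 569 481 287 128 113 213 274 263 198 108 35 22 25 38 185 407 529 557 507 381 295 284
211 581 528 349 158 96 186 257 258 206 109 44 33 28 58 233 457 555 538 438 337 289 282
212 581 547 419 230 122 167 244 271 227 134 60 22 41
[... 1996 characters left out ...]
 302 299 299 306 297 293 291 300 299 300 294 292 286 271
235 597 602 604 601 578 518 398 310 294 292 293 298 295 299 294 298 298 293 297 275 254 225
236 599 606 607 599 559 447 340 288 279 286 288 290 298 296 296 297 297 293 265 228 191 173
237 589 594 604 585 530 406 316 295 292 285 297 304 311 303 295 291 282 261 221 180 161 160
238 584 588 590 574 496 384 316 298 300 300 326 382 389 341 291 266 239 199 169 152 147 152
239 589 583 583 580 541 423 340 334 374 364 424 502 512 406 277 218 192 161 147 142 138 155
240 593 594 586 587 565 484 424 438 488 485 521 545 509 397 257 178 161 158 154 144 145 161
241 599 597 590 596 592 577 557 557 561 559 542 475 393 301 215 171 165 167 154 158 163 159
```

```bash
cat >> h.py <<'E'
def rows(path):  # path: list of (u,v,z mm, phi deg ccw); rows in tool axes
    for a,b in zip(path,path[1:]):
        f=np.radians(a[3]);c,s=np.cos(f),np.sin(f);d=np.subtract(b[:2],a[:2])
        print([round(float(t),2) for t in(d@[-c,-s]/10,d@[-s,c]/10,-(b[2]-a[2])/10,-(b[3]-a[3]))])
E
python3 -c "
from h import *
P=[]
for k in range(12):
    f=8.2*k;c,s=np.cos(np.radians(f)),np.sin(np.radians(f))
    P.append((45.8+11*c-42.5*s,2.6+50*c,82.3-.5*k,f))
print(P[-1]);rows(P)"
```

```text
(np.float64(3.261861758976444), np.float64(2.4254674292388274), 76.8, 90.19999999999999)
[0.62, -0.05, 0.05, -8.2]
[0.64, -0.06, 0.05, -8.2]
[0.67, -0.06, 0.05, -8.2]
[0.7, -0.06, 0.05, -8.2]
[0.72, -0.05, 0.05, -8.2]
[0.74, -0.03, 0.05, -8.2]
[0.75, -0.0, 0.05, -8.2]
[0.76, 0.02, 0.05, -8.2]
[0.76, 0.05, 0.05, -8.2]
[0.75, 0.07, 0.05, -8.2]
[0.73, 0.1, 0.05, -8.2]
```

>>> carry_out(
  targets=[
    [0.62,-0.05,0.05,-8.2,1],
    [0.64,-0.06,0.05,-8.2,1],
    [0.67,-0.06,0.05,-8.2,1],
    [0.7,-0.06,0.05,-8.2,1],
    [0.72,-0.05,0.05,-8.2,1],
    [0,0,0,0,1],
  ],
)

```text
t: 7.1
eef_pos: [0.6617, 0.0778, 0.0797]
tool_rot: [-0.0, 0.375, 0.927, 0.0]
contact_force: [-0.2, 0.1, -0.3]
gripper_width: 1.003
grasp_force: 0.2
```

```bash
python3 -c "
from h import *
tool()
f=41;c,s=np.cos(np.radians(f)),np.sin(np.radians(f));print(45.8+11*c-42.5*s,2.6+50*c)"
```

```text
t 7.1 TCP u,v,z mm 27.0 39.9 79.7 yaw off 41.2 F uvz -0.16 -0.23 -0.32 grip 1.003 0.24196635175030679 q7 0.72
26.219296650353932 40.3354790111386
```

>>> carry_out(
  targets=[
    [0.76,-0.03,0.05,-8.2,1],
    [0.77,0,0.05,-8.2,1],
    [0.78,0.02,0.05,-8.2,1],
    [0.78,0.05,0.05,-8.2,1],
    [0.75,0.07,0.05,-8.2,1],
    [0.73,0.1,0.05,-8,1],
    [0,0,0,0,1],
  ],
)

```text
t: 7.8
eef_pos: [0.6212, 0.0968, 0.0766]
tool_rot: [-0.001, -0.041, 0.999, 0.0]
contact_force: [0.8, -1.0, -0.3]
gripper_width: 0.998
grasp_force: 0.2
```

```bash
python3 -c "
from h import *
tool(); snap('side','s3.png',(200,130,400,310),3.2)"
```

```text
t 7.8 TCP u,v,z mm 4.7 1.1 76.6 yaw off 89.95 F uvz 1.07 0.75 -0.31 grip 0.998 0.19352559931576252 q7 1.4
```

View pics/s3.png

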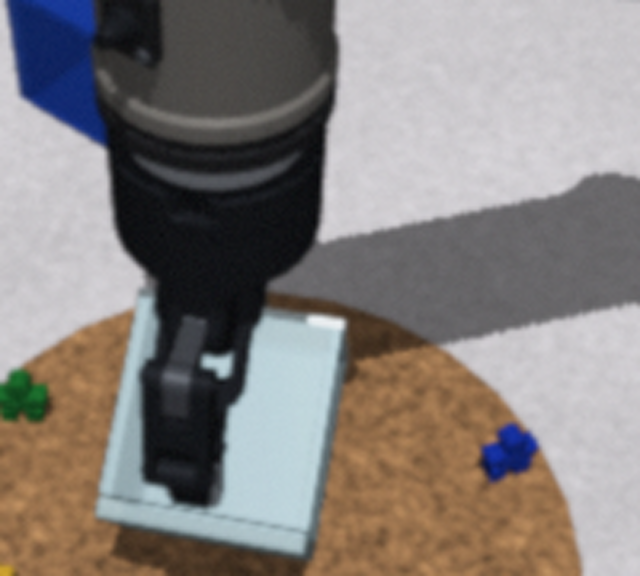

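The jar is now tilted about 30°, with its rim from (140,290) to (345,320). Finger B hangs over the outer wall with its tip near (200,503). I'll work out the tip height from this view.

```bash
python3 -c "
from h import *
p=np.load('pose.npy');J=jar(p);k=lambda q:((proj('side',q)-[200,130])*3.2).round()
for z in (.08,.09,.1,.11,.12): print(z,[k(J(z-.004,.001,u)) for u in(-.038,-.052)])
T=jar(p,np.radians(28.5))
print('jar28.5 rim',k(T(.09,.045,.1)),k(T(.09,-.045,.1)),'base top',k(T(.09,.045,0)),k(T(.09,-.045,0)))
T=jar(p,np.radians(33))
print('jar33 rim',k(T(.09,.045,.1)),k(T(.09,-.045,.1)),'base top',k(T(.09,.045,0)),k(T(.09,-.045,0)))
"
```

```text
0.08 [array([199., 529.]), array([191., 558.])]
0.09 [array([198., 517.]), array([191., 546.])]
0.1 [array([198., 504.]), array([190., 533.])]
0.11 [array([198., 490.]), array([190., 520.])]
0.12 [array([197., 477.]), array([189., 506.])]
jar28.5 rim [140. 287.] [345. 320.] base top [ 94. 517.] [305. 556.]
jar33 rim [134. 299.] [342. 333.] base top [ 90. 534.] [303. 573.]
```

>>> carry_out(
  targets=[
    [0,0.25,-0.1,0,1],
    [0,0.25,-0.1,0,1],
    [0,0.25,-0.1,0,1],
    [0,0.2,-0.1,0,1],
    [0,0,0,0,1],
  ],
)

```text
t: 8.35
eef_pos: [0.6213, 0.1077, 0.081]
tool_rot: [0.0, -0.043, 0.999, 0.0]
contact_force: [-0.2, -0.7, -0.1]
gripper_width: 1.005
grasp_force: 0.1
```

>>> carry_out(
  targets=[
    [0,-0.25,-0.13,0,0.88],
    [0,-0.25,-0.13,0,0.76],
    [0,-0.25,-0.13,0,0.65],
    [0,-0.25,-0.13,0,0.53],
    [0,0,0,0,0.53],
  ],
  force=20,
)

```text
t: 8.85
eef_pos: [0.6222, 0.096, 0.0863]
tool_rot: [0.0, -0.042, 0.999, -0.0]
contact_force: [-0.1, -0.4, 0.0]
gripper_width: 0.766
grasp_force: 0.6
```

```bash
python3 -c "
from h import *
tool(); snap('side','s4.png',(200,130,400,310),3.2)"
```

```text
t 8.85 TCP u,v,z mm 5.6 2.0 86.3 yaw off 90.05 F uvz 0.36 -0.15 0.0 grip 0.766 0.6104005733504891 q7 1.4
```

View pics/s4.png

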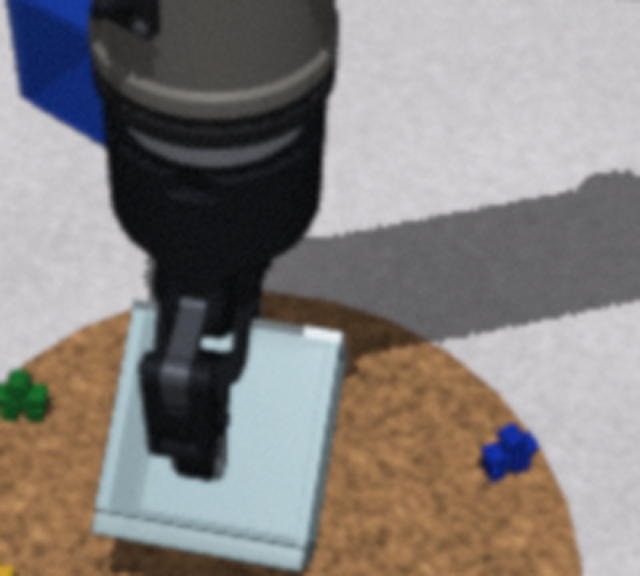

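The jar sits at about 33° (rim (135,303) to (343,333)), with B's tip at (205,478) just above the outer wall. I'll continue closing the loose cage.

>>> carry_out(
  targets=[
    [0,-0.25,-0.17,0,0.41],
    [0,-0.25,-0.17,0,0.29],
    [0,-0.25,-0.17,0,0.18],
    [0,-0.25,-0.17,0,0.06],
    [0,0,0,0,0.06],
    [0,0,0,0,0.06],
  ],
)

```text
t: 9.5
eef_pos: [0.6229, 0.0868, 0.0929]
tool_rot: [0.0, -0.042, 0.999, 0.0]
contact_force: [0.0, -0.5, -0.1]
gripper_width: 0.534
grasp_force: 0.2
```

```bash
cat >> h.py <<'E'
def edges(box):  # dark mask rows for the finger in side view
    im=imaging.read_camera('side').astype(int).sum(2)
    for r in range(box[1],box[3]): print(r,*im[r,box[0]:box[2]])
E
python3 -c "
from h import *
tool()
p=np.load('pose.npy');J=jar(p)
o=bot.get_obs()['eef_pos'][:2]-p[:2];U=np.array([np.cos(p[2]),np.sin(p[2])]);u=o@U;g=bot.get_obs()['gripper_width']*.0425
for z in (.1,.11,.12): print(z,[proj('side',J(z-.004,.002,u-g-k)).round(1) for k in(0,.005,.0145)])
edges((252,262,274,290))
"
```

```text
t 9.5 TCP u,v,z mm 14.8 1.9 92.9 yaw off 90.1 F uvz 0.5 -0.0 -0.14 grip 0.534 0.19177941838279366 q7 1.42
0.1 [array([266.1, 268.4]), array([265.3, 271.4]), array([263.8, 277.3])]
0.11 [array([266. , 264.1]), array([265.2, 267.2]), array([263.7, 273.1])]
0.12 [array([266. , 259.8]), array([265.1, 262.8]), array([263.6, 268.7])]
262 572 569 571 555 478 325 167 71 45 44 41 41 47 43 34 39 49 85 173 220 271 361
263 569 568 571 563 527 400 215 96 51 42 47 43 44 36 35 38 45 89 175 224 288 402
264 564 566 572 572 554 484 326 176 121 102 93 80 68 45 45 45 51 91 170 231 314 455
265 566 571 572 572 568 535 441 356 317 299 259 228 172 134 116 95 87 132 202 256 369 496
266 566 569 568 567 572 567 542 529 522 509 465 429 373 334 307 266 249 278 333 380 456 543
267 565 565 569 568 568 573 568 567 564 563 556 542 531 523 510 476 450 465 503 529 551 569
268 568 565 565 568 571 572 575 574 570 567 571 567 569 568 565 557 553 554 563 571 570 579
269 569 565 567 570 573 572 570 568 571 568 571 573 574 572 574 573 573 570 578 575 576 582
270 569 568 566 565 567 570 572 575 568 574 569 571 571 576 576 57
[... 1073 characters left out ...]
 567 567 564 570 571 571 577 576 574 577 569 567 572 573
283 561 559 567 567 563 562 563 568 567 575 570 569 566 569 573 572 573 574 568 574 570 572
284 566 562 566 564 568 565 566 571 562 560 569 571 570 571 574 572 574 570 567 572 572 571
285 561 561 559 565 565 562 568 566 562 562 567 567 572 571 570 577 573 571 572 572 574 568
286 561 563 565 564 565 561 561 562 569 563 560 566 570 575 571 576 573 571 573 575 574 570
287 565 563 560 561 562 562 567 565 565 567 560 570 567 571 568 575 570 571 569 573 570 572
288 562 560 563 568 562 567 561 561 563 565 566 564 564 567 570 569 571 568 565 571 568 568
289 549 556 563 564 562 556 559 566 563 571 572 566 567 572 569 568 568 571 571 568 567 571
```

>>> carry_out(
  targets=[
    [0,0,0.2,0,0.06],
    [0,0,0.2,0,0.06],
    [0,0,0.2,0,0.06],
    [0,0,0,0,0.06],
  ],
)

```text
t: 9.95
eef_pos: [0.6225, 0.0869, 0.0863]
tool_rot: [-0.0, -0.042, 0.999, -0.0]
contact_force: [-0.8, -0.1, 0.2]
gripper_width: 0.53
grasp_force: 0.1
```

>>> carry_out(
  targets=[
    [0,0,0.2,0,0.06],
    [0,0,0.2,0,0.06],
    [0,0,0,0,0.06],
  ],
)

```text
t: 10.25
eef_pos: [0.6231, 0.0873, 0.0832]
tool_rot: [0.0, -0.042, 0.999, 0.0]
contact_force: [-0.7, -0.0, 2.1]
gripper_width: 0.533
grasp_force: 1.1
```

>>> carry_out(
  targets=[
    [0,0,-0.3,0,0.06],
    [0,-0.13,-0.25,0,0],
    [0,-0.13,-0.25,0,-0.06],
    [0,-0.13,-0.25,0,-0.12],
    [0,-0.13,-0.25,0,-0.18],
    [0,-0.13,-0.25,0,-0.24],
    [0,-0.13,-0.25,0,-0.3],
    [0,0,0,0,-0.3],
    [0,0,0,0,-0.3],
  ],
)

```text
t: 11.15
eef_pos: [0.6235, 0.0791, 0.1009]
tool_rot: [0.0, -0.042, 0.999, 0.0]
contact_force: [-0.4, 0.2, -0.3]
gripper_width: 0.352
grasp_force: 0.2
```

```bash
python3 -c "
from h import *
tool()"
```

```text
t 11.15 TCP u,v,z mm 22.6 2.0 100.9 yaw off 90.1 F uvz -0.19 -0.42 -0.26 grip 0.352 0.1639198965858668 q7 1.43
```

>>> carry_out(
  targets=[
    [0,0,0.2,0,-0.3],
    [0,0,0.2,0,-0.3],
    [0,0,0,0,-0.3],
  ],
)

```text
t: 11.45
eef_pos: [0.6231, 0.0792, 0.0963]
tool_rot: [-0.0, -0.042, 0.999, -0.0]
contact_force: [0.5, -0.7, 0.2]
gripper_width: 0.348
grasp_force: 0.1
```

```bash
python3 -c "
from h import *
tool()
# plan: B tip holds outer-wall jar point; theta table of TCP (rel. B inner-tip) for jar point (90, d)
for d in (68,):
  for th in (33,36,39,42,45,50,55,60,65,70,75,80,85,90):
    t=np.radians(th);c,s=np.cos(t),np.sin(t)
    print(th,'B',round(d*c-90*s,1),round(4+d*s+90*c,1),'inner rim u,z',round(100*c-85*s,1),round(4+100*s+85*c,1),'gap need',round(100*c-85*s-(d*c-90*s),1))
"
```

```text
t 11.45 TCP u,v,z mm 22.5 1.6 96.3 yaw off 90.11 F uvz 0.74 0.46 0.23 grip 0.348 0.11969584738835692 q7 1.43
33 B 8.0 116.5 inner rim u,z 37.6 129.8 gap need 29.6
36 B 2.1 116.8 inner rim u,z 30.9 131.5 gap need 28.8
39 B -3.8 116.7 inner rim u,z 24.2 133.0 gap need 28.0
42 B -9.7 116.4 inner rim u,z 17.4 134.1 gap need 27.1
45 B -15.6 115.7 inner rim u,z 10.6 134.8 gap need 26.2
50 B -25.2 113.9 inner rim u,z -0.8 135.2 gap need 24.4
55 B -34.7 111.3 inner rim u,z -12.3 134.7 gap need 22.5
60 B -43.9 107.9 inner rim u,z -23.6 133.1 gap need 20.3
65 B -52.8 103.7 inner rim u,z -34.8 130.6 gap need 18.1
70 B -61.3 98.7 inner rim u,z -45.7 127.0 gap need 15.6
75 B -69.3 93.0 inner rim u,z -56.2 122.6 gap need 13.1
80 B -76.8 86.6 inner rim u,z -66.3 117.2 gap need 10.5
85 B -83.7 79.6 inner rim u,z -76.0 111.0 gap need 7.8
90 B -90.0 72.0 inner rim u,z -85.0 104.0 gap need 5.0
```

```bash
python3 -c "
from h import *
P=[]
for th in list(range(33,75,2))+list(range(75,94,1)):
    t=np.radians(min(th,90));c,s=np.cos(t),np.sin(t);d=68+17*(min(th,90)-33)/57
    P.append((d*c-90*s+15-2*max(0,th-90),1.6,4+d*s+90*c-20,90)); 
for a,b,th in zip(P,P[1:],list(range(35,75,2))+list(range(75,94))): print(th,round((a[0]-b[0])/10,2),round((a[2]-b[2])/10,2),'TCP',round(b[0],1),round(b[2],1))
"
```

```text
35 0.34 -0.06 TCP 19.6 97.1
37 0.35 -0.04 TCP 16.1 97.5
39 0.35 -0.03 TCP 12.6 97.9
41 0.35 -0.02 TCP 9.1 98.1
43 0.35 -0.01 TCP 5.5 98.2
45 0.36 -0.0 TCP 2.0 98.3
47 0.36 0.01 TCP -1.6 98.2
49 0.36 0.02 TCP -5.2 98.0
51 0.36 0.03 TCP -8.8 97.7
53 0.36 0.04 TCP -12.4 97.2
55 0.36 0.05 TCP -16.0 96.7
57 0.36 0.06 TCP -19.5 96.1
59 0.36 0.08 TCP -23.1 95.3
61 0.36 0.09 TCP -26.7 94.4
63 0.36 0.1 TCP -30.3 93.4
65 0.35 0.11 TCP -33.8 92.3
67 0.35 0.12 TCP -37.3 91.1
69 0.35 0.13 TCP -40.8 89.8
71 0.35 0.14 TCP -44.3 88.3
73 0.34 0.16 TCP -47.7 86.8
75 0.34 0.17 TCP -51.1 85.1
76 0.17 0.09 TCP -52.8 84.2
77 0.17 0.09 TCP -54.4 83.3
78 0.17 0.09 TCP -56.1 82.4
79 0.16 0.1 TCP -57.8 81.4
80 0.16 0.1 TCP -59.4 80.4
81 0.16 0.1 TCP -61.0 79.4
82 0.16 0.1 TCP -62.6 78.3
83 0.16 0.11 TCP -64.2 77.3
84 0.16 0.11 TCP -65.8 76.2
85 0.16 0.11 TCP -67.4 75.0
86 0.16 0.12 TCP -68.9 73.9
87 0.15 0.12 TCP -70.5 72.7
88 0.15 0.12 TCP -72.0 71.5
89 0.15 0.12 TCP -73.5 70.3
90 0.15 0.13 TCP -75.0 69.0
91 0.2 0.0 TCP -77.0 69.0
92 0.2 0.0 TCP -79.0 69.0
93 0.2 0.0 TCP -81.0 69.0
```

>>> carry_out(
  targets=[
    [0,0.18,-0.03,0,-0.3],
    [0,0.18,-0.03,0,-0.3],
    [0,0.18,-0.02,0,-0.3],
    [0,0.18,-0.02,0,-0.3],
    [0,0.18,-0.02,0,-0.3],
    [0,0.18,-0.02,0,-0.3],
    [0,0.18,-0.01,0,-0.3],
    [0,0.18,-0.01,0,-0.3],
    [0,0.18,-0.01,0,-0.3],
    [0,0.18,-0.01,0,-0.3],
    [0,0.18,0,0,-0.3],
    [0,0,0,0,-0.3],
  ],
)

```text
t: 12.65
eef_pos: [0.6218, 0.0995, 0.0986]
tool_rot: [0.0, -0.043, 0.999, 0.0]
contact_force: [-0.2, -0.3, -0.0]
gripper_width: 0.353
grasp_force: 0.1
```

```bash
python3 -c "
from h import *
tool()
import cv2
im=imaging.read_camera('side');np.save('s5.npy',im)
p=np.load('pose.npy')
for th in (38,41,44,47,50): 
  T=jar(p,np.radians(th)); print(th,*[proj('side',T(*q)).round(0) for q in((.09,.045,.1),(.09,-.045,.1),(.09,-.045,0),(0,-.045,.1))])
"
```

```text
t 12.65 TCP u,v,z mm 2.1 1.9 98.6 yaw off 90.14 F uvz 0.31 -0.19 -0.04 grip 0.353 0.10035667371084855 q7 1.4
38 [240. 229.] [306. 239.] [294. 315.] [308. 240.]
41 [238. 232.] [305. 243.] [293. 319.] [308. 240.]
44 [237. 236.] [304. 247.] [292. 322.] [308. 240.]
47 [236. 240.] [303. 251.] [292. 326.] [308. 241.]
50 [234. 244.] [302. 255.] [291. 329.] [308. 241.]
```

```bash
python3 -c "
from h import *
im=np.load('s5.npy').astype(int)
p=np.load('pose.npy')
for th in (38,41,44,47):
  T=jar(p,np.radians(th));a,b=[proj('side',T(.09,v,0)) for v in(.045,-.045)]
  print(th,[round(float(np.interp(c,[a[0],b[0]],[a[1],b[1]])),1) for c in(245,265,285)])
# jar is blue>=red ; cork red>>blue
for c in (245,265,285): print(c,[ (r,int(im[r,c,0]-im[r,c,2])) for r in range(294,334,2)])
"
```

```text
38 [306.0, 309.7, 313.5]
41 [309.6, 313.4, 317.2]
44 [313.2, 317.0, 320.8]
47 [316.8, 320.6, 324.4]
245 [(294, -28), (296, -27), (298, -27), (300, -28), (302, -28), (304, -27), (306, -27), (308, -24), (310, -27), (312, -24), (314, -16), (316, 26), (318, 29), (320, 37), (322, 55), (324, 74), (326, 78), (328, 68), (330, 78), (332, 81)]
265 [(294, -28), (296, -29), (298, -28), (300, -29), (302, -27), (304, -28), (306, -28), (308, -28), (310, -28), (312, -25), (314, -26), (316, -25), (318, -14), (320, 27), (322, 34), (324, 29), (326, 49), (328, 78), (330, 78), (332, 78)]
285 [(294, -29), (296, -28), (298, -29), (300, -27), (302, -27), (304, -27), (306, -28), (308, -28), (310, -27), (312, -27), (314, -25), (316, -25), (318, -24), (320, -23), (322, -9), (324, 35), (326, 35), (328, 34), (330, 46), (332, 73)]
```

The base edge sits at rows 315/319/323, so the jar is at about 45.5°, past balance and resting on finger B as planned. I'll lower it along the arc.

>>> carry_out(
  targets=[
    [0,0.36,0.01,0,-0.3],
    [0,0.36,0.02,0,-0.3],
    [0,0.36,0.03,0,-0.3],
    [0,0.36,0.04,0,-0.3],
    [0,0.36,0.05,0,-0.3],
    [0,0.36,0.06,0,-0.3],
    [0,0.36,0.08,0,-0.3],
    [0,0.36,0.09,0,-0.3],
    [0,0.36,0.1,0,-0.3],
    [0,0.35,0.11,0,-0.3],
    [0,0.35,0.12,0,-0.3],
    [0,0,0,0,-0.3],
  ],
)

```text
t: 13.9
eef_pos: [0.6182, 0.1391, 0.0913]
tool_rot: [-0.0, -0.043, 0.999, 0.0]
contact_force: [-0.2, 1.5, -0.1]
gripper_width: 0.346
grasp_force: 0.7
```

```bash
python3 -c "
from h import *
tool()"
```

```text
t 13.9 TCP u,v,z mm -37.7 1.6 91.3 yaw off 90.16 F uvz -1.54 -0.07 -0.09 grip 0.346 0.6604355875606416 q7 1.33
```

>>> carry_out(
  targets=[
    [0,0.35,0.13,0,-0.3],
    [0,0.35,0.14,0,-0.3],
    [0,0.34,0.16,0,-0.3],
    [0,0.34,0.17,0,-0.3],
    [0,0.17,0.09,0,-0.3],
    [0,0.17,0.09,0,-0.3],
    [0,0.16,0.09,0,-0.3],
    [0,0.16,0.1,0,-0.3],
    [0,0.16,0.1,0,-0.3],
    [0,0.16,0.1,0,-0.3],
    [0,0.16,0.1,0,-0.3],
    [0,0,0,0,-0.3],
  ],
)

```text
t: 15.1
eef_pos: [0.6162, 0.1636, 0.0786]
tool_rot: [-0.0, -0.043, 0.999, 0.0]
contact_force: [-0.1, 2.4, -0.8]
gripper_width: 0.354
grasp_force: 0.7
```

```bash
python3 -c "
from h import *
tool()"
```

```text
t 15.1 TCP u,v,z mm -62.3 1.6 78.6 yaw off 90.13 F uvz -2.42 0.06 -0.77 grip 0.354 0.7350590260466561 q7 1.29
```

Still held, with the jar pushing on B at about 2.4 N. Now the last degrees, slowly.

>>> carry_out(
  targets=[
    [0,0.16,0.11,0,-0.3],
    [0,0.16,0.11,0,-0.3],
    [0,0.16,0.11,0,-0.3],
    [0,0.15,0.12,0,-0.3],
    [0,0.15,0.12,0,-0.3],
    [0,0.15,0.12,0,-0.3],
    [0,0.1,0.05,0,-0.3],
    [0,0.1,0.05,0,-0.3],
    [0,0.1,0,0,-0.3],
    [0,0.1,0,0,-0.3],
    [0,0,0,0,-0.3],
  ],
)

```text
t: 16.2
eef_pos: [0.6154, 0.1761, 0.0711]
tool_rot: [0.0, -0.042, 0.999, -0.0]
contact_force: [-0.2, 0.5, 0.6]
gripper_width: 0.347
grasp_force: 0.0
```

```bash
python3 -c "
from h import *
tool()"
```

```text
t 16.2 TCP u,v,z mm -74.8 1.9 71.1 yaw off 90.1 F uvz -0.47 -0.15 0.57 grip 0.347 0.0 q7 1.27
```

>>> carry_out(
  targets=[
    [0,0.1,0,0,-0.3],
    [0,0.1,0,0,-0.3],
    [0,0.1,0,0,-0.3],
    [0,0.1,0,0,-0.3],
    [0,0.1,0,0,-0.3],
    [0,0.1,0,0,-0.3],
    [0,0,0,0,-0.3],
  ],
)

```text
t: 16.9
eef_pos: [0.6146, 0.1827, 0.0709]
tool_rot: [-0.0, -0.043, 0.999, 0.0]
contact_force: [-0.3, -0.7, -0.7]
gripper_width: 0.348
grasp_force: 0.0
```

```bash
python3 -c "
from h import *
tool()
im=imaging.read_camera('side').astype(int)
p=np.load('pose.npy')
for th in (80,85,88,90):
  T=jar(p,np.radians(th));a,b=[proj('side',T(.09,v,0)) for v in(.045,-.045)]
  print(th,[round(float(np.interp(c,[a[0],b[0]],[a[1],b[1]])),1) for c in(235,255,275)])
for c in (235,255,275): print(c,[ (r,int(im[r,c,0]-im[r,c,2])) for r in range(340,368,2)])
"
```

```text
t 16.9 TCP u,v,z mm -81.5 1.7 70.9 yaw off 90.13 F uvz 0.65 -0.4 -0.69 grip 0.348 0.0 q7 1.26
80 [346.3, 350.3, 354.3]
85 [349.4, 353.4, 357.4]
88 [351.0, 355.1, 359.1]
90 [352.0, 356.0, 360.1]
235 [(340, -24), (342, -27), (344, -27), (346, -26), (348, -24), (350, -6), (352, 81), (354, 87), (356, 86), (358, 93), (360, 91), (362, 83), (364, 88), (366, 85)]
255 [(340, -26), (342, -25), (344, -26), (346, -25), (348, -24), (350, -25), (352, -24), (354, -12), (356, 63), (358, 89), (360, 81), (362, 74), (364, 86), (366, 84)]
275 [(340, -25), (342, -26), (344, -26), (346, -25), (348, -26), (350, -25), (352, -27), (354, -24), (356, -25), (358, -9), (360, 70), (362, 82), (364, 82), (366, 84)]
```

Forces are zero and the base edge is where an upright jar's should be. Withdraw straight up, then back toward the left.

>>> carry_out(
  targets=[
    [0,0,-0.5,0,-0.3],
    [0,0,-1,0,-0.3],
    [0,0,-2,0,-0.3],
    [0,0,-3,0,-0.3],
    [0,0,-3,0,-0.3],
    [0,0,-3,0,-0.3],
    [0,4,0,0,-0.3],
    [0,4,0,0,-0.3],
    [0,4,0,0,-0.3],
    [0,4,0,0,-0.3],
    [0,4,0,0,-0.3],
    [0,4,0,0,-0.3],
  ],
)

```text
t: 18.15
eef_pos: [0.5943, 0.4232, 0.1971]
tool_rot: [0.0, -0.042, 0.999, 0.0]
contact_force: [0.3, 0.4, 0.9]
gripper_width: 0.349
grasp_force: 0.0
```

>>> carry_out(
  targets=[
    [0,4,0,0,-0.3],
    [0,4,0,0,-0.3],
    [0,3,0,0,-0.3],
    [0,0,0,0,-0.3],
    [0,0,0,0,-0.3],
  ],
)

```text
t: 18.65
eef_pos: [0.5846, 0.5318, 0.1962]
tool_rot: [0.0, -0.043, 0.999, -0.0]
contact_force: [-0.2, -1.1, -0.4]
gripper_width: 0.347
grasp_force: 0.0
```

```bash
python3 -c "
from h import *
tool(); snap('top','t2.png',None,1.4)
p=np.load('pose.npy');T=jar(p,np.pi/2)
print('pred rim corners',[(proj('top',T(a,b,.1))*1.4).round() for a in(0,.09) for b in(-.045,.045)])"
```

```text
t 18.65 TCP u,v,z mm -431.8 0.7 196.2 yaw off 90.19 F uvz 1.11 -0.24 -0.35 grip 0.347 0.0 q7 0.82
pred rim corners [array([276., 323.]), array([273., 247.]), array([199., 327.]), array([196., 251.])]
```

View pics/t2.png

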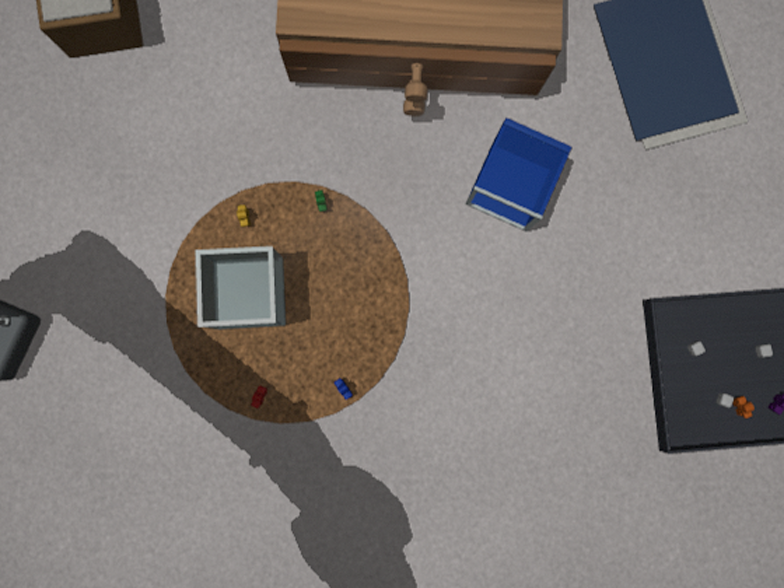

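The jar stands upright with its open rim from (197,249) to (275,325), as predicted. It's wholly on the mat, and the meeples at (243,215), (321,200), (258,396) and (343,388) haven't moved.

```bash
python3 -c "
from station import bot
print(bot.hand_in())"
```

```text
the job is handed in; nothing more can be done
None
```

The jar is standing upright on its base, wholly on the mat, with the meeples where they were; contact-force readings stayed under about 4 N, the arm is withdrawn, and I handed in the job at about 18.7 s.

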